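Press a jar's cap home with the ratchet press

TASK

First push the wooden tray that carries the glass jar all the way into the bay of the jar press, without touching the jar. The press's ratchet is set the wrong way, so then flip the direction tab on top of the crank over to its other side, and work the crank back and forth until the pad has pressed the jar's cap fully home. Stop when the crank becomes firm, before the jar is crushed; leave the jar clamped under the pad and the other things on the worktop where they stand.

Things in the scene. Friction and masses are not known exactly. Their poses are not given: they have to be found in the camera images.
- press: dark steel jar press fixed to the worktop. Origin on the worktop under the vertical spindle axis; its -x is the open front of the bay, roughly facing the robot. The bay is the worktop between two side walls 34 mm high, inner faces 52 mm either side of the centre line, from 38 mm in front of the axis to 71 mm behind it. Back stop face 57 mm behind the axis
- bay_mouth (a point): middle of the bay's mouth, on the worktop, 68 mm in front of the spindle axis; flared wall ends (34 mm high) stand about 61 mm either side of it and narrow to the side walls
- bridge_top (a point): top of the bridge, on the spindle axis, 146 mm above the worktop. The bridge (50 mm deep, 132 mm wide, 20 mm thick) stands on an upright at either side of the bay. Above it lie the toothed ratchet wheel (37 mm radius, z 151 to 161 mm) and the crank's arm (22 mm wide, z 164 to 174 mm)
- jar_tray: loose wooden tray, floor 110 (x) x 100 (y) x 6 mm, origin under the floor's centre; starts in front of the bay, its back (+x) edge in the mouth, slightly off centre and turned. A tongue at its front (-x) carries an upright lip 70 mm wide, 10 mm thick, 40 mm high. Fully home (back edge on the stop) its origin is 2 mm behind the spindle axis. 0.25 kg; with the jar it slides with 2 to 4 N
- tray_lip (a point): middle of the outer (front) face of the tray's lip, 85 mm in front of the tray's origin, 30 mm above the worktop
- jar: round glass jar 67 mm wide, standing loose in a low ring (33 mm inner radius) on the middle of the tray; origin under its centre, 6 mm above the worktop; 70 mm tall with its cap home
- jar_cap (a joint): height in m by which the jar's push-on cap (47 mm wide) stands proud: 0 fully home, starts 0.005 to 0.008. It moves down with about 20 N
- pad_face (a point): centre of the underside of the round pad (58 mm wide) at the foot of the spindle, starts 88 to 94 mm above the worktop. Goes down 8 mm per rad of the ratchet wheel clockwise seen from above, up the other way; stays where it is left. The pad has a stiff spring that gives 5 mm, rising evenly to 60 N, and is solid beyond; over 250 N crushes the jar
- pad: the round rubber pad of the spindle, 58 mm wide, 8 mm thick; origin on the spindle axis 11 mm above its underside
- wheel (a joint): angle (rad) of the ratchet wheel, clockwise seen from above positive; 0 is its upper stop, starts 0 to 0.7; 18 teeth, 0.35 rad apart. Stiff: it does not turn by itself
- crank (a joint): angle (rad) of the crank about the spindle axis: 0 = arm points to the press's -x, 1.57 = to its +y, growing clockwise seen from above. Range 0 to 1.75, starts 1.3 to 1.6. Force at the knob: about 1 N free-wheeling, 3.5 N driving the wheel, 5 N while the cap goes down, 8 N with the cap home and the pad's spring bottomed, firm beyond that (21 N crushes the jar)
- crank_knob (a point): centre of the crank's upright round black knob, on the arm 110 mm from the spindle axis, 200 mm above the worktop; the knob is up to 22 mm wide, from z 174 to 226 mm
- tumbler (a joint): angle (rad) of the direction tab, -0.3 to 0.3, starts -0.3 to -0.22. Negative: the crank drives the wheel anticlockwise (spindle up) and free-wheels clockwise. Positive: drives clockwise (down), free-wheels anticlockwise. Near the middle it drives neither way, so flip it fully. Stays where left; moves with about 2.5 N at the tab
- tab_top (a point): top centre of the direction tab, an upright steel fin 30 mm long (along the crank arm), 8 mm thick, z 181 to 215 mm, near the spindle axis. It swings sideways about the pin: starts up to 17 mm off the arm's line on the clockwise side (away from the robot when the arm points to the left) and goes as far to the other side
- tab_pin (a point): top of the pin on the crank arm, 56 mm from the spindle axis towards the knob, about which the direction tab swings; z 184 mm
- mug: white mug 67 mm tall, a bystander at the left
- small_jar: small round glass jar 59 mm tall, a bystander at the left in front
- mill: wooden mill 130 mm tall, a bystander at the right
- moka: moka pot 138 mm tall, a bystander at the right
Things that resemble listed ones, but are neither listed nor needed, are in the scene too. Of the things that look like the jar_tray, take the one that is farthest to the robot's right at the start. Of the things that look like the press, the larger one is meant.

How it is judged:
On the way, in this order (a step that is already met when the one before it is completed fails the run):
1. the tray with the jar is fully home in the bay (x of jar_tray in the frame of press above -0.005 m and angle between the x axis of jar_tray and the x axis of press, either way round below 0.06 rad), for 0.2 s.
2. the direction tab is flipped to its other side (value of joint tumbler above 0.18 rad), for 0.2 s.
At the end, for the whole second after the job is handed in: the jar's cap is home (within 1.5 mm), the jar is upright and clamped by the pad with more than 8 N, within 12 mm of the spindle axis, the tray within 5 mm of its home, and the direction tab still on its flipped side (tumbler over 0.18 rad) (value of joint jar_cap below 0.0015 m and contact force between pad and jar above 8 N and value of joint tumbler above 0.18 rad and x of jar_tray in the frame of press above -0.005 m and horizontal distance between jar and press below 0.012 m and angle between jar's own z axis and vertical below 0.08 rad and linear speed of jar below 0.02 m/s); the robot touches nothing.
It fails at once if the jar is crushed: the pad presses on it with over 250 N (contact force between pad and jar above 250 N).
It fails at once if the robot touches the jar or its cap (over 2 N) (contact force between the arm and jar above 2 N).
It fails at once if the fingers touch the jar or its cap (over 2 N) (contact force between the fingers and jar above 2 N).
It fails at once if the jar tips (angle between jar's own z axis and vertical above 0.3 rad).
It fails at once if a bystander is moved more than 30 mm (distance of any of mug, small_jar, mill, moka from where it was at the start of the episode above 0.03 m).
It also fails if it takes over 72 s, if anything falls off the work surface, if the arm or the gripper's body presses on something with over 40 N, if the wrist force passes 120 N, or if a joint passes its speed limit or range.

ROBOT

A 6-joint arm with a two-finger parallel gripper is mounted at the origin on a cart in front of the work surface, level with it; the furniture and walls round the work are solid. World frame = base frame: x ahead of the robot, y to its left, z up, the work surface at z = 0. Lengths are in m, angles in rad, forces in N, time in s.
With the tool pointing down it reaches from about 0.3 to 0.775 m from the base axis. Payload 14.6 kg.
Tool frame: the origin (TCP) lies between the finger pads; the fingertips stand 17 mm ahead of it and the grasp point (between the pads) lies 2 mm behind it (ctrl.finger_overhang is the distance from the TCP to the fingertips, in m); z points along the fingers, y is the line along which they close (so a half turn about z gives the same grasp; the last joint's range is limited). The gripper opens to 94 mm and grips with 3 to 60 N. Pads are 16 mm wide; open, the fingers measure 119 mm over their backs; the gripper's body (75 mm by 177 mm) begins 78 mm behind the grasp point.
Start: joints at [-1.304, 0.3, 1.521, -0, 1.321, -0.067], TCP at [0.18, -0.52, 0.222] pointing down, gripper open.
Joint ranges: [-3.03, 3.03], [-0.79, 2.21], [0.23, 2.52], [-1.04, 4.18], [0, 3.07], [-2.55, 2.55]. Speed limits (rad/s): [2.22, 2.22, 2.57, 3.14, 3.14, 3.14].

INTERFACE

Orientations are given as a rotation vector (axis times angle).
In Python, from bench import ctrl gives the robot as it stands. The module is installed in compiled form; this text tells all that it offers.
- The arm moves only by the tool arm_command, never from a script. Its argument "steps" is a list of rows, each an object of numbers: "tx", "ty", "tz": the shift along the tool's x, y, z in m; "twist": the turn about the tool's z in rad; "fingers": the finger opening in m, from 0 to 0.094. A call has 1 to 5 rows; each row is the pose to reach, as a shift and turn from the pose commanded when the call began, along the tool's axes at that moment; what a row does not reach only later rows make up. A row lasts 1/10 s, in which the tool goes at most 50 mm and 8.59 degrees, less where a joint would pass 70% of its speed; a pose out of reach is approached as far as the arm can. A call with a gripper value outside its range is refused whole. The fingers move at their own pace and stop on an object; "force" is the grip in N (left out, the last holds). Time passes only in rows, so rows that repeat a pose let the fingers close. It gives the time, the measured TCP pose, the force, the opening and the grip force at its end, in the units of the state.
- ctrl.get_obs(): the state, without advancing time (a new reading comes with each control period).
- ctrl.read_camera(name): name is "scene" or "top"; returns the picture (480x640x3 uint8, red, green, blue); there is no depth.
- ctrl.camera_params(name): a dict with "K" (3x3 intrinsics, pixels), "R" (3x3) and "t" (3): a world point X has camera coordinates R X + t. Camera axes: x right, y down, z forward; pixel columns grow to the right and rows downward; lengths in m; the calibration is good to about 2 mm. A picture is of the moment at which its call begins. camera_params takes no time and is no camera call.
- ctrl.hand_in(): hands the job in; it is judged then, once.
The state is a dict: "t": time; "joints": joint angles; "dq": joint speeds; "joint_torque": joint torques, N m; "eef_pos": TCP position; "tool_rot": TCP orientation; "force": force on the tool from outside, world axes, zero at the start; "ft_torque": the same for the moment, N m; "finger_gap": finger opening in m; "grip_force": force on a finger pad.
Only numpy, scipy, OpenCV 4.12 (cv2) and the standard library are available. Lean on these libraries where they do the work, as an engineer would, in place of code of your own. Each camera call takes 0.05 s, during which the arm holds its last target. There are 200 camera calls.

## Working session

There is one attempt and no reset: what is moved stays moved. The work goes in short steps, Python scripts to look and compute and a tool call to move; the robot and the scene stay as the last step left them, time stands still between calls to the robot, and variables do not carry over. Pictures are saved under pics/ and viewed, at most 10 in all, crops included, and the job is handed in when it is done.

Besides the shell and the picture viewer there is one more tool, called after "Call:" as a command line: name --argument value ..., lists and objects as JSON in quotes. arm_command: Moves the arm, as the interface text tells. Its arguments: {"type":"object","properties":{"steps":{"type":"array"},"force":{"type":"number"}},"required":["steps"]}

```bash
mkdir -p pics; python3 - <<'E'
from bench import ctrl
import cv2,numpy as np
for n in("scene","top"):
    im=ctrl.read_camera(n); cv2.imwrite(f"pics/{n}0.png",im[:,:,::-1])
    p=ctrl.camera_params(n); print(n,p)
o=ctrl.get_obs(); print(o)
print(ctrl.finger_overhang)
E
```

```text
scene {'K': array([[460.86574872,   0.        , 321.14155101],
       [  0.        , 460.86574872, 238.07857985],
       [  0.        ,   0.        ,   1.        ]]), 'R': array([[-0.54492399, -0.83848306, -0.0020018 ],
       [-0.39914716,  0.26150087, -0.87880535],
       [ 0.73738687, -0.4780831 , -0.47717623]]), 't': array([0.26759562, 0.33079873, 1.037442  ])}
top {'K': array([[537.78655182,   0.        , 320.61263131],
       [  0.        , 537.78655182, 241.81277559],
       [  0.        ,   0.        ,   1.        ]]), 'R': array([[-0.00649776, -0.99997405,  0.00310946],
       [-0.91648691,  0.00471134, -0.40003693],
       [ 0.40001191, -0.00544912, -0.91649374]]), 't': array([-0.00716954,  0.56639744,  1.58180031])}
{'t': 0.1, 'joints': array([-1.30360535e+00,  3.00395264e-01,  1.52148665e+00,  7.98856950e-06,
        1.32070661e+00, -6.66320290e-02]), 'dq': array([-9.03777556e-06, -2.46948410e-03, -1.77431749e-03,  3.35044057e-04,
       -1.12486034e-04, -1.42629857e-03]), 'joint_torque': array([ 5.42009384e-04, -5.32642579e+01, -3.53284049e+01,  7.09275459e-02,
        2.35399744e-02, -8.97671339e-05]), 'eef_pos': array([ 0.18013923, -0.51944414,  0.22196787]), 'tool_rot': array([-3.09695529e+00, -5.21768755e-01,  1.44463781e-04]), 'force': array([-0.36907268, -0.08724351, -0.46840008]), 'ft_torque': array([ 0.02029307,  0.03664607, -0.00960729]), 'grip_force': 0.0, 'finger_gap': 0.09399443894699533}
0.017
```

View pics/scene0.png

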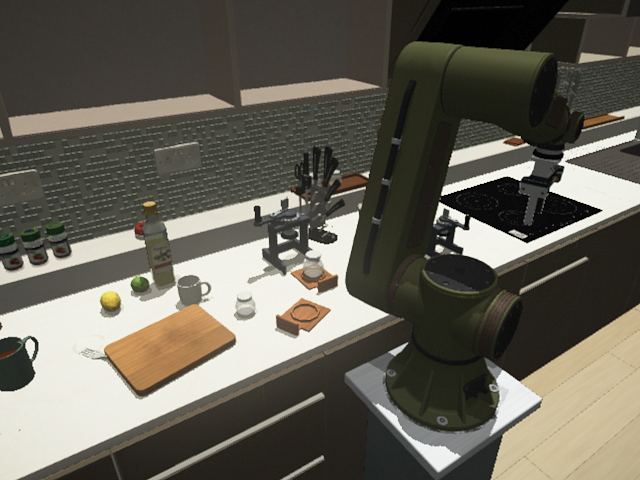

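View pics/top0.png

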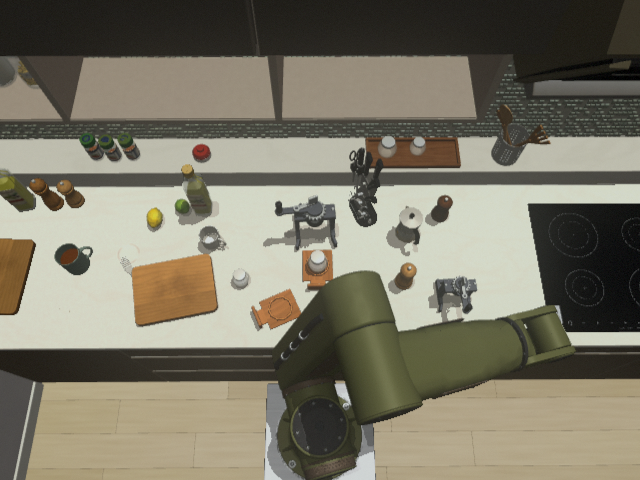

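The scene shows two trays: an empty one at top px (278,308) and one with the jar at (318,265), which is farther right. It also shows two presses, a large one at (312,215) and a small one at (456,290). I choose the tray at (318,265) and the press at (312,215), and check both in a crop.

```bash
python3 - <<'E'
import cv2
a=cv2.imread("pics/top0.png")[185:295,265:365]
cv2.imwrite("pics/c1.png",cv2.resize(a,None,fx=5.4,fy=5.4,interpolation=cv2.INTER_CUBIC))
E
```

```text
(no output)
```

View pics/c1.png

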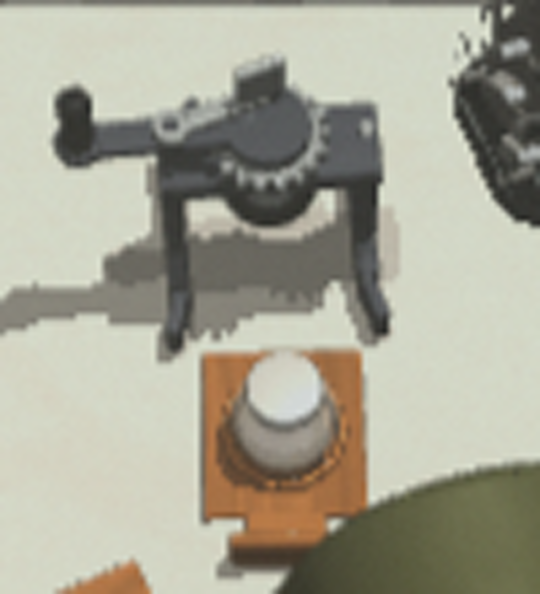

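The crop shows the larger press with its flared walls ending at crop px (172,345) and (382,330). The jar tray is below it with back corners at (203,352) and (360,350). The knob is at (75,95), the pin at (172,125) and the tab at (260,75). Now I turn these into positions.

```bash
cat > h.py <<'E'
import numpy as np
from bench import ctrl
def ray(n,u,v,z):
    p=ctrl.camera_params(n);K,R,t=p["K"],p["R"],p["t"]
    c=-R.T@t; d=R.T@np.linalg.solve(K,[u,v,1.]); return (c+d*(z-c[2])/d[2])[:2]
def proj(n,X):
    p=ctrl.camera_params(n); q=p["K"]@(p["R"]@np.asarray(X)+p["t"]); return q[:2]/q[2]
E
python3 - <<'E'
from h import *
for nm,u,v,z in [("trayBL(back left)",203,352,.006),("back right",360,350,.006),("front left",203,521,.006),("front right",366,515,.006),("lip topL",231,545,.04),("lip botL",231,562,.0),
 ("wall tipL top",172,332,.034),("wall tipL base",172,352,0),("wall tipR top",380,318,.034),("wall tipR base",382,333,0),("br BR",378,103,.146),("br FR",382,182,.146),("br FL",160,185,.146),
 ("wheel/arm hub?",270,125,.174),("pin",172,123,.184),("knob top",74,97,.226),("knob base",76,150,.174),("tab top",260,68,.215),("tabL",235,75,.215),("tabR",285,62,.215),("cap",284,388,.082),("jar base ring",284,430,.01)]:
    print(nm,ray("top",u/5.4+265,v/5.4+185,z).round(4))
E
```

```text
trayBL(back left) [0.5849 0.0497]
back right [ 0.5857 -0.0482]
front left [0.4735 0.0489]
front right [ 0.4769 -0.0502]
lip topL [0.4464 0.0312]
lip botL [0.4493 0.0319]
wall tipL top [0.5866 0.068 ]
wall tipL base [0.5875 0.0693]
wall tipR top [ 0.5953 -0.06  ]
wall tipR base [ 0.5997 -0.0623]
br BR [ 0.6859 -0.0573]
br FR [ 0.6338 -0.0587]
br FL [0.6325 0.0713]
wheel/arm hub? [0.6572 0.0067]
pin [0.6536 0.0631]
knob top [0.6487 0.1166]
knob base [0.6415 0.1188]
tab top [0.6726 0.0121]
tabL [0.6682 0.0263]
tabR [ 0.6764 -0.0022]
cap [ 0.5298 -0.0007]
jar base ring [ 0.531  -0.0006]
```

```bash
python3 - <<'E'
import cv2
a=cv2.imread("pics/scene0.png")[143:298,240:350]
cv2.imwrite("pics/c2.png",cv2.resize(a,None,fx=3.8,fy=3.8,interpolation=cv2.INTER_CUBIC))
E
```

```text
(no output)
```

View pics/c2.png

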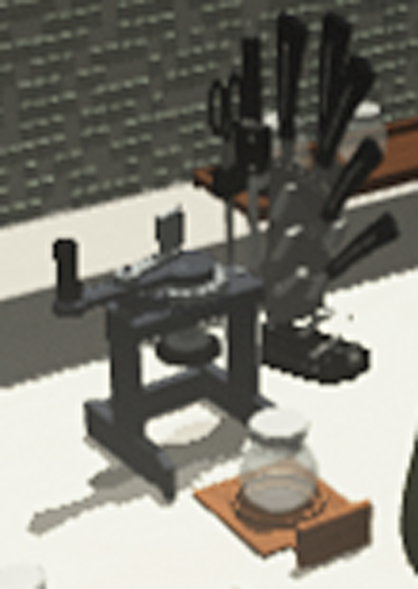

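The scene crop confirms the press (knob at crop px (65,243–305), tab (170,212), left wall tip (168,465–498)) and the knife block behind it on the right. Next I fit the press pose.

```bash
python3 - <<'E'
from h import *
from scipy.optimize import least_squares
T=lambda u,v:("top",u/5.4+265,v/5.4+185); S=lambda u,v:("scene",u/3.8+240,v/3.8+143)
# press-frame points
f=[((.025,-.066,.146),T(378,103)),((-.025,-.066,.146),T(382,182)),((-.025,.066,.146),T(160,185)),((-.025,.066,.146),S(108,310)),((-.025,-.066,.146),S(225,297))]
mid=[(T(172,332),T(380,318),.034)]
def P(q,a): 
    c,s=np.cos(q[2]),np.sin(q[2]); return [q[0]+c*a[0]-s*a[1],q[1]+s*a[0]+c*a[1],a[2]]
def res(q,full=False):
    r=[]
    for a,(n,u,v) in f: r+=list(proj(n,P(q,a))-[u,v])
    for a,(n,u,v) in [((-q[4],.063,.034),T(172,330)),((-q[4],-.063,.034),T(381,318)),((-q[4],.063,.0),S(170,498))]: r+=list(proj(n,P(q,a))-[u,v])
    k=lambda R,z,th:P(q,(-R*np.cos(th),R*np.sin(th),z))
    for a,(n,u,v) in [(k(.11,.226,q[3]),T(74,97)),(k(.11,.226,q[3]),S(65,243)),(k(.11,.174,q[3]),S(68,302)),(k(.056,.184,q[3]),T(172,123))]: r+=list(proj(n,a)-[u,v])
    return np.array(r)
s=least_squares(res,[.66,.006,.03,1.5,.068],loss="soft_l1"); print(s.x.round(4)); print(res(s.x).round(1).reshape(-1,2).tolist())
def tri(o):
    A=[];b=[]
    for n,u,v in o:
        p=ctrl.camera_params(n);M=p["K"]@np.c_[p["R"],p["t"]]
        for w,i in((u,0),(v,1)): l=w*M[2]-M[i];A.append(l[:3]);b.append(-l[3])
    x,r,*_=np.linalg.lstsq(np.array(A),np.array(b),rcond=None);return x.round(3),r
print("tabtop",tri([T(260,68),S(170,212)]),"cap",tri([T(284,388),S(280,425)]),"scissors",tri([("top",354,157),S(222,95)]),"knife",tri([("top",368,152),S(290,20)]))
# knife candidates: ray of knife top at various heights
for z in(.15,.2,.25,.3,.35): print(z,ray("scene",*S(290,20)[1:],z).round(3),ray("scene",*S(222,95)[1:],z).round(3),ray("top",354,157,z).round(3),ray("top",368,152,z).round(3))
E
```

```text
[0.6599 0.009  0.0275 1.4981 0.0676]
[[-0.3, -0.2], [-0.3, -0.8], [-0.9, -0.2], [6.6, 3.4], [12.1, -4.1], [-0.6, -0.7], [-1.4, 0.4], [0.2, 0.3], [-0.6, -0.0], [0.7, -1.6], [1.1, -1.2], [-0.5, -0.2]]
tabtop (array([0.675, 0.013, 0.212]), array([0.68249695])) cap (array([ 0.532, -0.   ,  0.077]), array([0.07034053])) scissors (array([ 0.799, -0.113,  0.249]), array([5.7020175])) knife (array([ 0.764, -0.154,  0.322]), array([8.01255233]))
0.15 [ 1.22  -0.448] [ 1.041 -0.249] [ 0.86  -0.123] [ 0.879 -0.171]
0.2 [ 1.086 -0.363] [ 0.921 -0.18 ] [ 0.828 -0.119] [ 0.847 -0.165]
0.25 [ 0.952 -0.278] [ 0.801 -0.11 ] [ 0.796 -0.115] [ 0.814 -0.16 ]
0.3 [ 0.818 -0.193] [ 0.681 -0.041] [ 0.764 -0.111] [ 0.782 -0.154]
0.35 [ 0.684 -0.108] [0.561 0.029] [ 0.732 -0.107] [ 0.749 -0.149]
```

```bash
cat >> h.py <<'E'
from scipy.spatial.transform import Rotation as Rt
def go(x,y,z,yaw):
    o=ctrl.get_obs(); R=Rt.from_rotvec(o["tool_rot"]).as_matrix(); d=R.T@(np.array([x,y,z])-o["eef_pos"])
    psi=np.arctan2(R[1,0],R[0,0]); w=(psi-yaw+np.pi)%(2*np.pi)-np.pi
    print("t",round(o["t"],2),"at",o["eef_pos"].round(4),"yaw",psi.round(3),"-> tx,ty,tz",d.round(4),"twist",round(w,3))
E
python3 -c "
from h import *
go(.405,-.002,.222,.027);go(.405,-.002,.035,.027);print(ray('top',300,300,.006),ray('top',299,312,.006),ray('top',293,290,.006))"
```

```text
t 0.1 at [ 0.1801 -0.5194  0.222 ] yaw 0.334 -> tx,ty,tz [ 3.820e-01 -4.152e-01  4.000e-04] twist 0.307
t 0.1 at [ 0.1801 -0.5194  0.222 ] yaw 0.334 -> tx,ty,tz [ 0.382  -0.415   0.1874] twist 0.307
[0.41025227 0.05688045] [0.37018537 0.0597318 ] [0.44435485 0.08000306]
```

Call:
arm_command --steps '[{"tx": 0.382, "ty": -0.415, "tz": 0, "twist": 0.307, "fingers": 0.04}, {"tx": 0.382, "ty": -0.415, "tz": 0, "twist": 0.307}, {"tx": 0.382, "ty": -0.415, "tz": 0, "twist": 0.307}, {"tx": 0.382, "ty": -0.415, "tz": 0, "twist": 0.307}, {"tx": 0.382, "ty": -0.415, "tz": 0, "twist": 0.307}]'

```text
$.steps[1]: bad value
```

```bash
python3 -c "
from h import *
go(.405,-.002,.222,.027)"
```

```text
t 0.1 at [ 0.1801 -0.5194  0.222 ] yaw 0.334 -> tx,ty,tz [ 3.820e-01 -4.152e-01  4.000e-04] twist 0.307
```

Every row needs the fingers value.

Call:
arm_command --steps '[{"tx": 0.382, "ty": -0.415, "tz": 0, "twist": 0.307, "fingers": 0.04}, {"tx": 0.382, "ty": -0.415, "tz": 0, "twist": 0.307, "fingers": 0.04}, {"tx": 0.382, "ty": -0.415, "tz": 0, "twist": 0.307, "fingers": 0.04}, {"tx": 0.382, "ty": -0.415, "tz": 0, "twist": 0.307, "fingers": 0.04}, {"tx": 0.382, "ty": -0.415, "tz": 0, "twist": 0.307, "fingers": 0.04}]'

```text
t: 0.6
eef_pos: [0.28, -0.2886, 0.2223]
tool_rot: [-3.141, -0.041, 0.0]
force: [-0.1, -0.1, 0.6]
finger_gap: 0.0575
grip_force: 0.0
```

```bash
python3 -c "
from h import *
go(.405,-.002,.222,.027)"
```

```text
t 0.6 at [ 0.28   -0.2886  0.2223] yaw 0.026 -> tx,ty,tz [ 0.1324 -0.2832  0.0003] twist -0.001
```

Call:
arm_command --steps '[{"tx": 0.132, "ty": -0.283, "tz": 0, "fingers": 0.04}, {"tx": 0.132, "ty": -0.283, "tz": 0, "fingers": 0.04}, {"tx": 0.132, "ty": -0.283, "tz": 0, "fingers": 0.04}, {"tx": 0.132, "ty": -0.283, "tz": 0, "fingers": 0.04}, {"tx": 0.132, "ty": -0.283, "tz": 0, "fingers": 0.04}]'

```text
$.steps[0]: bad value
```

```bash
python3 -c "
from h import *
go(.405,-.002,.035,.027)"
```

```text
t 0.6 at [ 0.28   -0.2886  0.2223] yaw 0.026 -> tx,ty,tz [ 0.1325 -0.2831  0.1873] twist -0.001
```

All five keys are needed in every row.

Call:
arm_command --steps '[{"tx": 0.132, "ty": -0.283, "tz": 0, "twist": 0, "fingers": 0.04}, {"tx": 0.132, "ty": -0.283, "tz": 0, "twist": 0, "fingers": 0.04}, {"tx": 0.132, "ty": -0.283, "tz": 0, "twist": 0, "fingers": 0.04}, {"tx": 0.132, "ty": -0.283, "tz": 0, "twist": 0, "fingers": 0.04}, {"tx": 0.132, "ty": -0.283, "tz": 0, "twist": 0, "fingers": 0.04}]'

```text
t: 1.1
eef_pos: [0.3796, -0.0591, 0.2226]
tool_rot: [3.141, 0.042, 0.001]
force: [1.2, -1.0, 0.0]
finger_gap: 0.0398
grip_force: 0.0
```

```bash
python3 -c "
from h import *
go(.405,-.002,.035,.027)"
```

```text
t 1.1 at [ 0.3796 -0.0591  0.2226] yaw 0.027 -> tx,ty,tz [ 0.0268 -0.0564  0.1876] twist -0.0
```

Call:
arm_command --steps '[{"tx": 0.022, "ty": -0.047, "tz": 0.0, "twist": 0, "fingers": 0.04}, {"tx": 0.022, "ty": -0.049, "tz": 0.05, "twist": 0, "fingers": 0.04}, {"tx": 0.022, "ty": -0.049, "tz": 0.1, "twist": 0, "fingers": 0.04}, {"tx": 0.022, "ty": -0.049, "tz": 0.15, "twist": 0, "fingers": 0.04}, {"tx": 0.022, "ty": -0.049, "tz": 0.185, "twist": 0, "fingers": 0.04}]'

```text
t: 1.6
eef_pos: [0.3988, -0.0112, 0.0348]
tool_rot: [-3.141, -0.043, 0.004]
force: [0.9, -0.3, -0.3]
finger_gap: 0.0404
grip_force: 0.0
```

```bash
python3 -c "
from h import *
go(.432,-.001,.033,.027);go(.569,.006,.033,.027)"
```

```text
t 1.6 at [ 0.3988 -0.0112  0.0348] yaw 0.027 -> tx,ty,tz [ 0.0335 -0.0093  0.0017] twist 0.0
t 1.6 at [ 0.3988 -0.0112  0.0348] yaw 0.027 -> tx,ty,tz [ 0.1707 -0.0126  0.0014] twist 0.0
```

Call:
arm_command --steps '[{"tx": 0.015, "ty": -0.0095, "tz": 0, "twist": 0, "fingers": 0.04}, {"tx": 0.03, "ty": -0.0095, "tz": 0, "twist": 0, "fingers": 0.04}, {"tx": 0.04, "ty": -0.01, "tz": 0, "twist": 0, "fingers": 0.04}, {"tx": 0.05, "ty": -0.01, "tz": 0, "twist": 0, "fingers": 0.04}, {"tx": 0.06, "ty": -0.01, "tz": 0, "twist": 0, "fingers": 0.04}]'

```text
t: 2.1
eef_pos: [0.46, -0.0, 0.0373]
tool_rot: [-3.141, -0.042, 0.001]
force: [-2.0, -0.6, -2.2]
finger_gap: 0.0402
grip_force: 1.1
```

```bash
python3 -c "
from h import *
go(.569,.006,.033,.027)"
```

```text
t 2.1 at [ 0.46   -0.      0.0373] yaw 0.027 -> tx,ty,tz [ 0.1091 -0.0031  0.0043] twist -0.0
```

Call:
arm_command --steps '[{"tx": 0.012, "ty": -0.0005, "tz": 0, "twist": 0, "fingers": 0.04}, {"tx": 0.024, "ty": -0.001, "tz": 0, "twist": 0, "fingers": 0.04}, {"tx": 0.036, "ty": -0.0015, "tz": 0, "twist": 0, "fingers": 0.04}, {"tx": 0.048, "ty": -0.002, "tz": 0, "twist": 0, "fingers": 0.04}, {"tx": 0.06, "ty": -0.002, "tz": 0, "twist": 0, "fingers": 0.04}]'

```text
t: 2.6
eef_pos: [0.5201, 0.0036, 0.0374]
tool_rot: [-3.141, -0.042, 0.001]
force: [-3.2, 0.8, 0.7]
finger_gap: 0.0398
grip_force: 1.8
```

```bash
python3 -c "
from h import *
go(.569,.006,.033,.027)"
```

```text
t 2.6 at [0.5201 0.0036 0.0374] yaw 0.027 -> tx,ty,tz [ 0.049  -0.001   0.0044] twist -0.0
```

Call:
arm_command --steps '[{"tx": 0.01, "ty": 0, "tz": 0, "twist": 0, "fingers": 0.04}, {"tx": 0.02, "ty": 0, "tz": 0, "twist": 0, "fingers": 0.04}, {"tx": 0.03, "ty": -0.001, "tz": 0, "twist": 0, "fingers": 0.04}, {"tx": 0.038, "ty": -0.001, "tz": 0, "twist": 0, "fingers": 0.04}, {"tx": 0.044, "ty": -0.001, "tz": 0, "twist": 0, "fingers": 0.04}]'

```text
t: 3.1
eef_pos: [0.5643, 0.0059, 0.0375]
tool_rot: [-3.141, -0.042, 0.0]
force: [-4.9, -0.2, 3.4]
finger_gap: 0.04
grip_force: 2.5
```

```bash
python3 -c "
from h import *
go(.569,.006,.033,.027)"
```

```text
t 3.1 at [0.5643 0.0059 0.0375] yaw 0.027 -> tx,ty,tz [ 0.0047 -0.      0.0045] twist -0.0
```

Call:
arm_command --steps '[{"tx": 0.0025, "ty": 0, "tz": 0, "twist": 0, "fingers": 0.04}, {"tx": 0.005, "ty": 0, "tz": 0, "twist": 0, "fingers": 0.04}, {"tx": 0.0065, "ty": 0, "tz": 0, "twist": 0, "fingers": 0.04}]'

```text
t: 3.4
eef_pos: [0.5676, 0.0059, 0.0374]
tool_rot: [3.141, 0.044, -0.012]
force: [-32.4, -1.5, 23.3]
finger_gap: 0.04
grip_force: 16.2
```

Call:
arm_command --steps '[{"tx": -0.02, "ty": 0, "tz": 0, "twist": 0, "fingers": 0.04}, {"tx": -0.04, "ty": 0, "tz": -0.02, "twist": 0, "fingers": 0.0}, {"tx": -0.04, "ty": 0, "tz": -0.07, "twist": 0, "fingers": 0.0}, {"tx": -0.04, "ty": 0, "tz": -0.12, "twist": 0, "fingers": 0.0}, {"tx": -0.04, "ty": 0, "tz": -0.17, "twist": 0, "fingers": 0.0}]'

```text
t: 3.9
eef_pos: [0.5301, 0.0048, 0.2098]
tool_rot: [3.141, 0.042, 0.002]
force: [-0.1, -0.3, -0.0]
finger_gap: 0.0115
grip_force: 0.0
```

```bash
python3 - <<'E'
from h import *
import cv2
im=ctrl.read_camera("top")[:,:,::-1]; cv2.imwrite("pics/t1.png",im)
a=im[165:275,260:375]; cv2.imwrite("pics/c3.png",cv2.resize(a,None,fx=5.4,fy=5.4,interpolation=cv2.INTER_CUBIC))
go(.54,.012,.275,.027);go(.70,.012,.275,.027)
E
```

```text
t 3.95 at [0.5327 0.0047 0.2184] yaw 0.027 -> tx,ty,tz [ 0.0082 -0.0071 -0.0565] twist -0.0
t 3.95 at [0.5327 0.0047 0.2184] yaw 0.027 -> tx,ty,tz [ 0.1681 -0.0028 -0.0545] twist -0.0
```

View pics/c3.png

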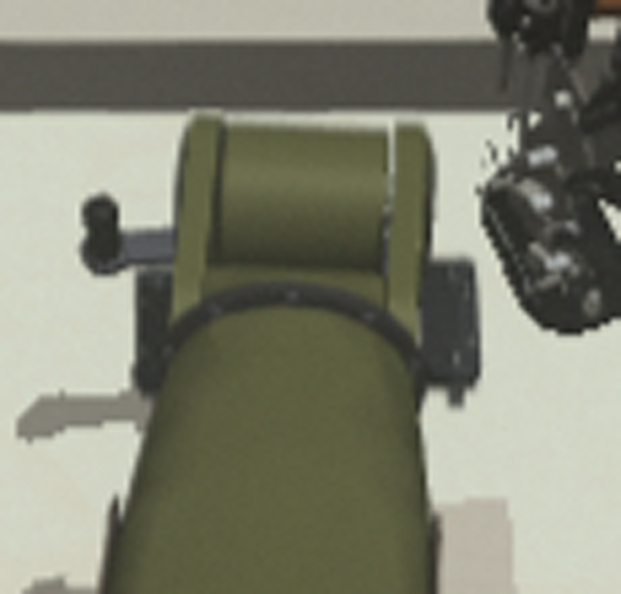

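The top view is now mostly hidden by the arm; the knob at crop px (100,215) hasn't moved. I go up and over behind the tab.

Call:
arm_command --steps '[{"tx": 0.0, "ty": 0, "tz": -0.05, "twist": 0, "fingers": 0.0}, {"tx": 0.045, "ty": -0.003, "tz": -0.055, "twist": 0, "fingers": 0.0}, {"tx": 0.09, "ty": -0.003, "tz": -0.055, "twist": 0, "fingers": 0.0}, {"tx": 0.135, "ty": -0.003, "tz": -0.055, "twist": 0, "fingers": 0.0}, {"tx": 0.168, "ty": -0.003, "tz": -0.055, "twist": 0, "fingers": 0.0}]'

```text
t: 4.45
eef_pos: [0.7001, 0.0123, 0.2618]
tool_rot: [3.141, 0.042, 0.001]
force: [-0.1, -0.4, 0.8]
finger_gap: 0.0002
grip_force: 0.0
```

```bash
python3 - <<'E'
from h import *
import cv2
im=ctrl.read_camera("scene")[:,:,::-1]; cv2.imwrite("pics/s1.png",im)
a=im[100:300,230:360]; cv2.imwrite("pics/c4.png",cv2.resize(a,None,fx=3,fy=3,interpolation=cv2.INTER_CUBIC))
go(.70,.012,.213,.027)
E
```

```text
t 4.5 at [0.7026 0.0123 0.2594] yaw 0.027 -> tx,ty,tz [-0.0025  0.0003  0.0464] twist -0.0
```

View pics/c4.png

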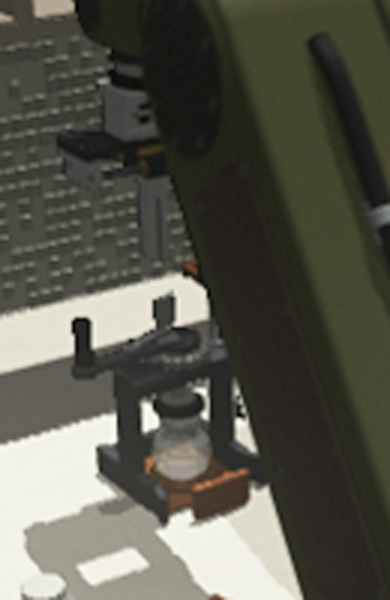

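The crop shows the tray home with the jar under the pad (180,430), and the closed fingers above and behind the tab (165,305). I lower them and pull towards −x.

Call:
arm_command --steps '[{"tx": -0.002, "ty": 0, "tz": 0.035, "twist": 0, "fingers": 0.0}, {"tx": -0.002, "ty": 0, "tz": 0.046, "twist": 0, "fingers": 0.0}, {"tx": -0.012, "ty": 0, "tz": 0.046, "twist": 0, "fingers": 0.0}, {"tx": -0.022, "ty": 0, "tz": 0.046, "twist": 0, "fingers": 0.0}, {"tx": -0.03, "ty": 0, "tz": 0.046, "twist": 0, "fingers": 0.0}]'

```text
t: 5.0
eef_pos: [0.6678, 0.0114, 0.217]
tool_rot: [3.141, 0.042, 0.002]
force: [3.4, -1.7, -1.5]
finger_gap: 0.0006
grip_force: 1.5
```

Call:
arm_command --steps '[{"tx": -0.004, "ty": 0, "tz": 0, "twist": 0, "fingers": 0.0}, {"tx": -0.008, "ty": 0, "tz": 0, "twist": 0, "fingers": 0.0}, {"tx": -0.008, "ty": 0, "tz": 0, "twist": 0, "fingers": 0.0}]'

```text
t: 5.3
eef_pos: [0.6601, 0.0115, 0.217]
tool_rot: [-3.141, -0.042, -0.002]
force: [2.0, 1.3, 0.1]
finger_gap: 0.0006
grip_force: 0.9
```

Call:
arm_command --steps '[{"tx": -0.003, "ty": 0, "tz": 0, "twist": 0, "fingers": 0.0}, {"tx": -0.005, "ty": 0, "tz": 0, "twist": 0, "fingers": 0.0}]'

```text
t: 5.5
eef_pos: [0.6573, 0.0102, 0.2174]
tool_rot: [3.139, 0.041, 0.011]
force: [25.0, -9.6, -3.7]
finger_gap: 0.0003
grip_force: 13.1
```

Call:
arm_command --steps '[{"tx": 0.01, "ty": 0, "tz": 0, "twist": 0, "fingers": 0.0}, {"tx": 0.012, "ty": 0, "tz": -0.03, "twist": 0, "fingers": 0.0}, {"tx": 0.012, "ty": 0, "tz": -0.065, "twist": 0, "fingers": 0.0}, {"tx": -0.03, "ty": 0, "tz": -0.08, "twist": 0, "fingers": 0.03}, {"tx": -0.075, "ty": 0, "tz": -0.08, "twist": 0, "fingers": 0.05}]'

```text
t: 6.0
eef_pos: [0.5799, 0.0091, 0.298]
tool_rot: [3.141, 0.042, 0.004]
force: [0.0, 0.6, -0.1]
finger_gap: 0.013
grip_force: 0.0
```

```bash
python3 - <<'E'
from h import *
import cv2
s=ctrl.read_camera("scene")[:,:,::-1]; t=ctrl.read_camera("top")[:,:,::-1]
a=cv2.resize(s[185:265,240:320],None,fx=5,fy=5,interpolation=cv2.INTER_CUBIC);b=cv2.resize(t[180:260,265:345],None,fx=5,fy=5,interpolation=cv2.INTER_CUBIC)
cv2.imwrite("pics/c5.png",np.hstack([a,b]))
go(.649,.1185,.275,.027)
E
```

```text
t 6.1 at [0.5758 0.0093 0.2964] yaw 0.027 -> tx,ty,tz [ 0.0761 -0.1072  0.0211] twist -0.0
```

View pics/c5.png

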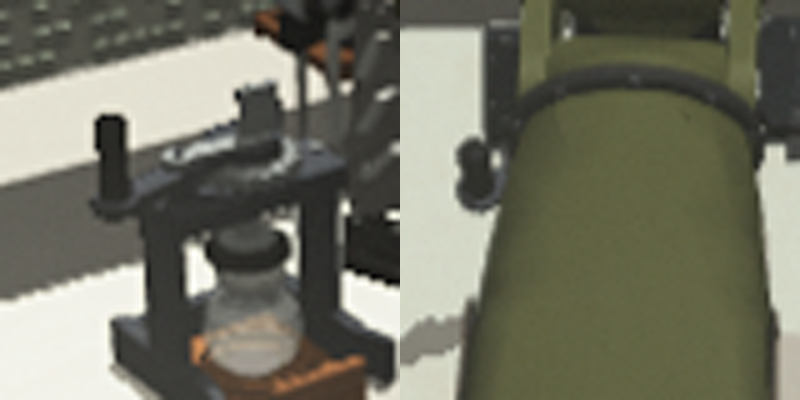

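The left half shows the tab flipped and the knob top at (110,120). The right half shows the knob top at (475,150), so the crank has turned a little. I triangulate the knob.

```bash
python3 - <<'E'
from h import *
S=lambda u,v:("scene",u/5+240,v/5+185);T=lambda u,v:("top",(u-400)/5+265,v/5+180)
print(ray(*T(474,150),.226),ray(*T(480,188),.18),ray(*S(110,119),.226),ray(*S(114,200),.178))
from scipy.optimize import least_squares
def k(th,z,q=(.6595,.0085,.027)):
    a=-.11*np.cos(th),.11*np.sin(th);c,s=np.cos(q[2]),np.sin(q[2]);return [q[0]+c*a[0]-s*a[1],q[1]+s*a[0]+c*a[1],z]
f=lambda x:np.r_[proj("top",k(x[0],.226))-T(474,150)[1:],proj("scene",k(x[0],.226))-S(110,119)[1:],proj("scene",k(x[0],.178))-S(114,200)[1:]]
r=least_squares(f,[1.3]);print(r.x,r.fun.round(1),k(r.x[0],.2)); kk=k(r.x[0],.2)
go(kk[0],kk[1],.275,.027);go(kk[0],kk[1],.275,np.pi/2-r.x[0]+.027)
E
```

```text
[0.62476199 0.11271974] [0.62180877 0.11199083] [0.62078489 0.11879782] [0.61332778 0.12330656]
[1.28969358] [-0.2 -0.4  0.9 -1.1  1.1 -2.5] [np.float64(0.6261423599639521), np.float64(0.1133201691051176), 0.2]
t 6.1 at [0.5758 0.0093 0.2964] yaw 0.027 -> tx,ty,tz [ 0.0531 -0.1026  0.0212] twist -0.0
t 6.1 at [0.5758 0.0093 0.2964] yaw 0.027 -> tx,ty,tz [ 0.0531 -0.1026  0.0212] twist -0.281
```

Call:
arm_command --steps '[{"tx": 0.0, "ty": -0.02, "tz": 0, "twist": -0.15, "fingers": 0.05}, {"tx": 0.02, "ty": -0.05, "tz": 0, "twist": -0.3, "fingers": 0.05}, {"tx": 0.04, "ty": -0.08, "tz": 0, "twist": -0.45, "fingers": 0.05}, {"tx": 0.053, "ty": -0.1, "tz": 0, "twist": -0.6, "fingers": 0.05}, {"tx": 0.053, "ty": -0.103, "tz": 0.02, "twist": -0.75, "fingers": 0.05}]'

```text
t: 6.6
eef_pos: [0.6321, 0.116, 0.2778]
tool_rot: [2.902, 1.202, 0.005]
force: [0.6, -0.6, -1.2]
finger_gap: 0.0501
grip_force: 0.0
```

Call:
arm_command --steps '[{"tx": 0, "ty": 0, "tz": 0, "twist": -0.15, "fingers": 0.05}, {"tx": 0, "ty": 0, "tz": 0, "twist": -0.3, "fingers": 0.05}, {"tx": 0, "ty": 0, "tz": 0, "twist": -0.45, "fingers": 0.05}, {"tx": 0, "ty": 0, "tz": 0, "twist": -0.6, "fingers": 0.05}, {"tx": 0, "ty": 0, "tz": 0, "twist": -0.75, "fingers": 0.05}]'

```text
t: 7.1
eef_pos: [0.6307, 0.1137, 0.2763]
tool_rot: [-2.263, -2.179, 0.001]
force: [-0.0, 0.1, 0.3]
finger_gap: 0.0499
grip_force: 0.0
```

```bash
python3 - <<'E'
from h import *
go(.6255,.1135,.206,1.88);print(ctrl.get_obs()["joints"].round(2))
E
```

```text
t 7.1 at [0.6307 0.1137 0.2763] yaw 1.533 -> tx,ty,tz [-0.0004 -0.0052  0.0703] twist -0.347
[ 0.12  0.48  1.15 -0.    1.51  0.16]
```

Call:
arm_command --steps '[{"tx": 0, "ty": -0.005, "tz": 0, "twist": -0.15, "fingers": 0.05}, {"tx": 0, "ty": -0.005, "tz": 0.01, "twist": -0.3, "fingers": 0.05}, {"tx": 0, "ty": -0.005, "tz": 0.035, "twist": -0.347, "fingers": 0.05}, {"tx": 0, "ty": -0.005, "tz": 0.055, "twist": -0.347, "fingers": 0.05}, {"tx": 0, "ty": -0.005, "tz": 0.07, "twist": -0.347, "fingers": 0.05}]'

```text
t: 7.6
eef_pos: [0.6254, 0.1138, 0.2049]
tool_rot: [-1.86, -2.53, 0.002]
force: [-0.5, -0.2, 0.6]
finger_gap: 0.0498
grip_force: 0.0
```

Call:
arm_command --steps '[{"tx": 0, "ty": 0, "tz": 0, "twist": 0, "fingers": 0.035}, {"tx": 0, "ty": 0, "tz": 0, "twist": 0, "fingers": 0.025}, {"tx": 0, "ty": 0, "tz": 0, "twist": 0, "fingers": 0.012}, {"tx": 0, "ty": 0, "tz": 0, "twist": 0, "fingers": 0.012}, {"tx": 0, "ty": 0, "tz": 0, "twist": 0, "fingers": 0.012}]' --force 10

```text
t: 8.1
eef_pos: [0.6257, 0.1139, 0.2075]
tool_rot: [1.86, 2.53, 0.002]
force: [-0.5, -0.5, 3.3]
finger_gap: 0.0202
grip_force: 10.0
```

```bash
python3 - <<'E'
from h import *
import cv2
s=ctrl.read_camera("scene")[:,:,::-1]
cv2.imwrite("pics/c6.png",cv2.resize(s[140:270,220:330],None,fx=4.4,fy=4.4,interpolation=cv2.INTER_CUBIC))
go(.6255,.1135,.206,1.88)
E
```

```text
t 8.15 at [0.6257 0.1139 0.2075] yaw 1.874 -> tx,ty,tz [-0.0004 -0.0003  0.0015] twist -0.006
```

View pics/c6.png

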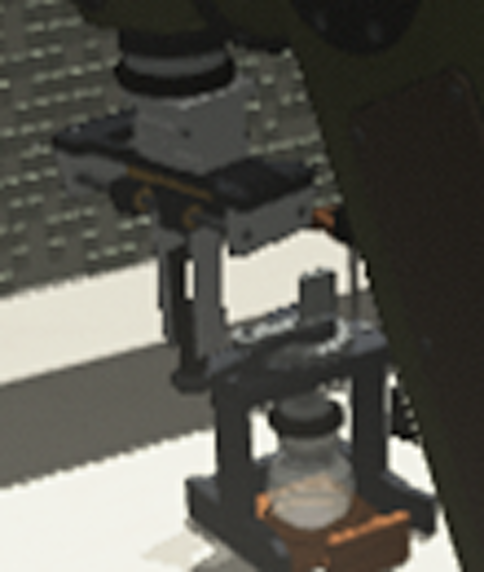

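Knob gripped (20 mm gap). Now I freewheel the crank back along the arc.

Call:
arm_command --steps '[{"tx": -0.0012, "ty": -0.0165, "tz": 0, "twist": -0.15, "fingers": 0.012}, {"tx": -0.0049, "ty": -0.0327, "tz": 0, "twist": -0.3, "fingers": 0.012}, {"tx": -0.011, "ty": -0.0481, "tz": 0, "twist": -0.45, "fingers": 0.012}, {"tx": -0.0193, "ty": -0.0624, "tz": 0, "twist": -0.6, "fingers": 0.012}]'

```text
t: 8.55
eef_pos: [0.5722, 0.0755, 0.2074]
tool_rot: [1.02, 2.967, -0.0]
force: [11.9, -7.7, 0.1]
finger_gap: 0.0205
grip_force: 10.0
```

```bash
cat >> h.py <<'E'
def crank():
    o=ctrl.get_obs(); e=o["eef_pos"]-[.6595,.0085,0]; R=Rt.from_rotvec(o["tool_rot"]).as_matrix(); th=np.pi-np.arctan2(e[1],e[0])+.027
    print("t",round(o["t"],2),"th",th.round(3),"r",np.hypot(e[0],e[1]).round(4),"psi th",(np.pi+.027-np.arctan2(R[1,0],R[0,0])).round(3),"F tool",(R.T@o["force"]).round(1),"z",e[2].round(4),o["grip_force"])
E
python3 -c "
from h import *
crank()"
```

```text
t 8.55 th 0.682 r 0.11 psi th 0.689 F tool [-14.2   1.3   0. ] z 0.2074 9.999404484406114
```

Call:
arm_command --steps '[{"tx": -0.004, "ty": -0.0165, "tz": 0, "twist": -0.15, "fingers": 0.012}, {"tx": -0.008, "ty": -0.0327, "tz": 0, "twist": -0.3, "fingers": 0.012}, {"tx": -0.0145, "ty": -0.0481, "tz": 0, "twist": -0.45, "fingers": 0.012}]'

```text
t: 8.85
eef_pos: [0.5533, 0.0296, 0.2073]
tool_rot: [0.331, 3.122, 0.0]
force: [10.2, -1.0, -0.5]
finger_gap: 0.0205
grip_force: 10.0
```

```bash
python3 -c "
from h import *
crank()"
```

```text
t 8.85 th 0.223 r 0.1083 psi th 0.238 F tool [-10.2   1.2   0.5] z 0.2073 9.999389396980405
```

Call:
arm_command --steps '[{"tx": -0.0032, "ty": -0.0149, "tz": 0, "twist": -0.135, "fingers": 0.012}, {"tx": -0.0032, "ty": -0.0149, "tz": 0, "twist": -0.135, "fingers": 0.012}]'

```text
t: 9.05
eef_pos: [0.5523, 0.0134, 0.2072]
tool_rot: [-0.124, -3.138, 0.001]
force: [-8.8, 0.2, 8.5]
finger_gap: 0.0202
grip_force: 10.0
```

```bash
python3 -c "
from h import *
crank()"
```

```text
t 9.05 th 0.073 r 0.1073 psi th 0.106 F tool [ 8.8 -0.5 -8.5] z 0.2072 9.999138942326908
```

```bash
cat >> h.py <<'E'
C=np.array([.6625,.0101])
def arc(dths,th0=None):
    o=ctrl.get_obs(); e=o["eef_pos"][:2]; R=Rt.from_rotvec(o["tool_rot"]).as_matrix(); a0=np.arctan2(*(e-C)[::-1]); psi=np.arctan2(R[1,0],R[0,0])
    print("t",round(o["t"],2),"th",(np.pi-a0+.027).round(3),"r",np.hypot(*(e-C)).round(4),"psith",(np.pi-psi+.027).round(3),"F",(R.T@o["force"]).round(1),"Tz about axis",round(float(np.cross(np.r_[e-C,0],o["force"])[2]/.11),1))
    for d in dths:
        a=a0-d; w=C+.11*np.array([np.cos(a),np.sin(a)])-e; l=R.T@np.r_[w,0]; print(d,l[:2].round(4))
E
python3 -c "
from h import *
arc([.15,.3,.45,.6,.75])"
```

```text
t 9.05 th 0.057 r 0.1102 psith 0.106 F [ 8.8 -0.5 -8.5] Tz about axis 0.0
0.15 [-0.0006  0.0165]
0.3 [-0.0035  0.0327]
0.45 [-0.0088  0.0483]
0.6 [-0.0164  0.063 ]
0.75 [-0.026   0.0763]
```

Call:
arm_command --steps '[{"tx": 0.0, "ty": 0.0165, "tz": -0.001, "twist": 0.13, "fingers": 0.012}, {"tx": -0.003, "ty": 0.0327, "tz": -0.001, "twist": 0.27, "fingers": 0.012}, {"tx": -0.0083, "ty": 0.0483, "tz": -0.001, "twist": 0.42, "fingers": 0.012}, {"tx": -0.0159, "ty": 0.063, "tz": -0.001, "twist": 0.56, "fingers": 0.012}, {"tx": -0.0255, "ty": 0.0763, "tz": -0.001, "twist": 0.7, "fingers": 0.012}]'

```text
t: 9.55
eef_pos: [0.5842, 0.0893, 0.2073]
tool_rot: [-1.206, -2.899, 0.002]
force: [-3.4, -4.9, 0.4]
finger_gap: 0.0204
grip_force: 10.0
```

```bash
python3 -c "
from h import *
arc([.15,.3,.45,.6,.75])"
```

```text
t 9.55 th 0.818 r 0.1114 psith 0.816 F [-1.1 -5.9 -0.3] Tz about axis 6.0
0.15 [-0.0026  0.0164]
0.3 [-0.0064  0.0325]
0.45 [-0.0124  0.0478]
0.6 [-0.0207  0.0621]
0.75 [-0.0311  0.0749]
```

Call:
arm_command --steps '[{"tx": -0.0014, "ty": 0.0164, "tz": 0, "twist": 0.15, "fingers": 0.012}, {"tx": -0.0053, "ty": 0.0325, "tz": 0, "twist": 0.3, "fingers": 0.012}, {"tx": -0.0114, "ty": 0.0478, "tz": 0, "twist": 0.45, "fingers": 0.012}]'

```text
t: 9.85
eef_pos: [0.6263, 0.1154, 0.2073]
tool_rot: [-1.822, -2.557, 0.002]
force: [-4.7, -4.0, 0.8]
finger_gap: 0.0205
grip_force: 10.0
```

```bash
python3 -c "
from h import *
arc([.15,.3,.4])"
```

```text
t 9.85 th 1.266 r 0.1114 psith 1.265 F [-2.3 -5.8 -0.8] Tz about axis 5.8
0.15 [-0.0026  0.0164]
0.3 [-0.0063  0.0325]
0.4 [-0.0101  0.0428]
```

Call:
arm_command --steps '[{"tx": -0.0016, "ty": 0.0164, "tz": 0, "twist": 0.15, "fingers": 0.012}, {"tx": -0.0054, "ty": 0.0325, "tz": 0, "twist": 0.3, "fingers": 0.012}, {"tx": -0.008, "ty": 0.04, "tz": 0, "twist": 0.37, "fingers": 0.012}]'

```text
t: 10.15
eef_pos: [0.6672, 0.121, 0.2073]
tool_rot: [-2.261, -2.179, 0.001]
force: [-6.3, 2.5, 2.6]
finger_gap: 0.0205
grip_force: 10.0
```

```bash
python3 -c "
from h import *
arc([-.15,-.3,-.45,-.6,-.75])"
```

```text
t 10.15 th 1.64 r 0.111 psith 1.635 F [ 2.2 -6.4 -2.6] Tz about axis 6.5
-0.15 [-0.0022 -0.0164]
-0.3 [-0.0058 -0.0325]
-0.45 [-0.0117 -0.0479]
-0.6 [-0.0199 -0.0622]
-0.75 [-0.0302 -0.0751]
```

Call:
arm_command --steps '[{"tx": -0.0015, "ty": -0.0164, "tz": 0, "twist": -0.15, "fingers": 0.012}, {"tx": -0.005, "ty": -0.0325, "tz": 0, "twist": -0.3, "fingers": 0.012}, {"tx": -0.011, "ty": -0.0479, "tz": 0, "twist": -0.45, "fingers": 0.012}, {"tx": -0.0193, "ty": -0.0622, "tz": 0, "twist": -0.6, "fingers": 0.012}, {"tx": -0.0296, "ty": -0.0751, "tz": 0, "twist": -0.75, "fingers": 0.012}]'

```text
t: 10.65
eef_pos: [0.5897, 0.0938, 0.207]
tool_rot: [-1.288, -2.863, -0.0]
force: [0.2, 0.6, -2.5]
finger_gap: 0.0204
grip_force: 10.0
```

```bash
python3 -c "
from h import *
arc([-.15,-.3,-.45,-.6,-.7])"
```

```text
t 10.65 th 0.882 r 0.1109 psith 0.873 F [0.3 0.6 2.5] Tz about axis -0.6
-0.15 [-0.002  -0.0165]
-0.3 [-0.0055 -0.0326]
-0.45 [-0.0114 -0.048 ]
-0.6 [-0.0196 -0.0623]
-0.7 [-0.0261 -0.0711]
```

Call:
arm_command --steps '[{"tx": -0.0015, "ty": -0.0165, "tz": 0, "twist": -0.15, "fingers": 0.012}, {"tx": -0.005, "ty": -0.0326, "tz": 0, "twist": -0.3, "fingers": 0.012}, {"tx": -0.0112, "ty": -0.048, "tz": 0, "twist": -0.45, "fingers": 0.012}, {"tx": -0.0194, "ty": -0.0623, "tz": 0, "twist": -0.6, "fingers": 0.012}, {"tx": -0.0261, "ty": -0.0711, "tz": 0, "twist": -0.7, "fingers": 0.012}]'

```text
t: 11.15
eef_pos: [0.5537, 0.0261, 0.207]
tool_rot: [-0.231, -3.132, -0.0]
force: [2.7, 0.4, -6.4]
finger_gap: 0.0205
grip_force: 10.0
```

```bash
python3 -c "
from h import *
arc([.15,.3,.45,.6,.7])"
```

```text
t 11.15 th 0.173 r 0.1099 psith 0.174 F [-2.6  0.8  6.4] Tz about axis -0.8
0.15 [-0.0011  0.0164]
0.3 [-0.0048  0.0325]
0.45 [-0.0108  0.0479]
0.6 [-0.0191  0.0621]
0.7 [-0.0257  0.0709]
```

Call:
arm_command --steps '[{"tx": -0.0011, "ty": 0.0164, "tz": 0, "twist": 0.15, "fingers": 0.012}, {"tx": -0.0045, "ty": 0.0325, "tz": 0, "twist": 0.3, "fingers": 0.012}, {"tx": -0.0102, "ty": 0.0479, "tz": 0, "twist": 0.45, "fingers": 0.012}]'

```text
t: 11.45
eef_pos: [0.5713, 0.0724, 0.207]
tool_rot: [-0.942, -2.995, 0.003]
force: [1.4, -6.5, -3.1]
finger_gap: 0.0199
grip_force: 10.0
```

```bash
python3 -c "
from h import *
arc([.1,.2,.3])"
```

```text
t 11.45 th 0.626 r 0.1105 psith 0.637 F [-4.9 -4.6  3.1] Tz about axis 4.6
0.1 [-0.0009  0.011 ]
0.2 [-0.0024  0.0219]
0.3 [-0.005   0.0326]
```

Call:
arm_command --steps '[{"tx": -0.001, "ty": 0.011, "tz": 0, "twist": 0.1, "fingers": 0.012}, {"tx": -0.0026, "ty": 0.0219, "tz": 0, "twist": 0.2, "fingers": 0.012}, {"tx": -0.005, "ty": 0.0326, "tz": 0, "twist": 0.3, "fingers": 0.012}]'

```text
t: 11.75
eef_pos: [0.5938, 0.0968, 0.207]
tool_rot: [-1.375, -2.822, 0.003]
force: [-4.5, -3.7, -2.4]
finger_gap: 0.0206
grip_force: 10.0
```

```bash
python3 -c "
from h import *
arc([.1,.2,.3])"
```

```text
t 11.75 th 0.928 r 0.1106 psith 0.934 F [-0.2 -5.8  2.4] Tz about axis 5.8
0.1 [-0.0011  0.011 ]
0.2 [-0.0027  0.0219]
0.3 [-0.0054  0.0325]
```

Call:
arm_command --steps '[{"tx": -0.001, "ty": 0.011, "tz": 0, "twist": 0.1, "fingers": 0.012}, {"tx": -0.0025, "ty": 0.0219, "tz": 0, "twist": 0.2, "fingers": 0.012}]'

```text
t: 11.95
eef_pos: [0.6125, 0.1087, 0.207]
tool_rot: [-1.649, -2.67, 0.003]
force: [-7.9, -1.3, 1.9]
finger_gap: 0.0202
grip_force: 10.0
```

```bash
python3 -c "
from h import *
arc([.1,.2,.3])"
```

```text
t 11.95 th 1.129 r 0.1105 psith 1.134 F [ 2.4 -7.7 -1.9] Tz about axis 7.7
0.1 [-0.001  0.011]
0.2 [-0.0026  0.0219]
0.3 [-0.0053  0.0325]
```

Call:
arm_command --steps '[{"tx": -0.0002, "ty": 0.0055, "tz": 0, "twist": 0.05, "fingers": 0.012}, {"tx": -0.0002, "ty": 0.0055, "tz": 0, "twist": 0.05, "fingers": 0.012}]'

```text
t: 12.15
eef_pos: [0.6177, 0.1111, 0.207]
tool_rot: [-1.713, -2.631, 0.002]
force: [-7.4, 1.2, 1.0]
finger_gap: 0.0204
grip_force: 10.0
```

```bash
python3 - <<'E'
from h import *
import cv2
arc([.05,.1])
t=ctrl.read_camera("scene")[:,:,::-1]
cv2.imwrite("pics/c7.png",cv2.resize(t[190:290,255:335],None,fx=6,fy=6,interpolation=cv2.INTER_CUBIC))
E
```

```text
t 12.15 th 1.18 r 0.1104 psith 1.181 F [ 4.1 -6.3 -0.9] Tz about axis 6.3
0.05 [-0.0006  0.0055]
0.1 [-0.001  0.011]
```

View pics/c7.png

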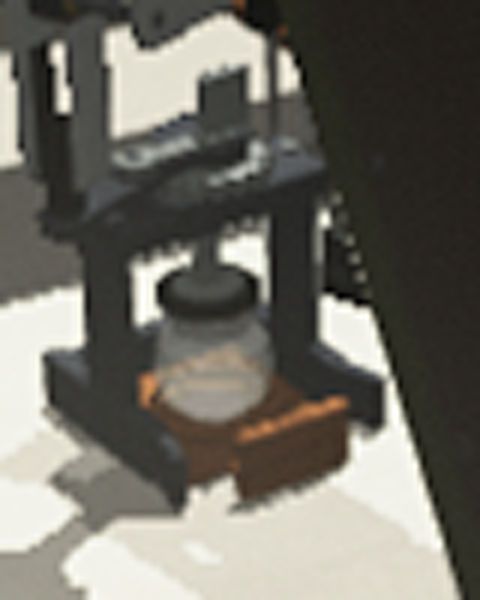

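The pad now sits on the cap (crop (210,290)). I continue in small steps with a hold row each.

Call:
arm_command --steps '[{"tx": -0.0004, "ty": 0.0055, "tz": 0, "twist": 0.05, "fingers": 0.012}, {"tx": -0.001, "ty": 0.011, "tz": 0, "twist": 0.1, "fingers": 0.012}, {"tx": -0.001, "ty": 0.011, "tz": 0, "twist": 0.1, "fingers": 0.012}]'

```text
t: 12.5
eef_pos: [0.628, 0.1149, 0.207]
tool_rot: [-1.841, -2.542, 0.002]
force: [-8.2, 4.3, -1.2]
finger_gap: 0.0203
grip_force: 10.0
```

```bash
python3 -c "
from h import *
arc([.05,.1,.2])"
```

```text
t 12.5 th 1.28 r 0.1103 psith 1.281 F [ 6.7 -6.4  1.2] Tz about axis 6.4
0.05 [-0.0005  0.0055]
0.1 [-0.0009  0.011 ]
0.2 [-0.0025  0.0219]
```

Call:
arm_command --steps '[{"tx": 0.0005, "ty": 0.0055, "tz": 0, "twist": 0.05, "fingers": 0.012}, {"tx": 0.0002, "ty": 0.011, "tz": 0, "twist": 0.1, "fingers": 0.012}, {"tx": 0.0002, "ty": 0.011, "tz": 0, "twist": 0.1, "fingers": 0.012}]'

```text
t: 12.8
eef_pos: [0.6385, 0.1179, 0.207]
tool_rot: [-1.967, -2.447, 0.003]
force: [-6.7, 0.6, -0.8]
finger_gap: 0.0206
grip_force: 10.0
```

```bash
python3 -c "
from h import *
arc([.05,.1,.2])"
```

```text
t 12.8 th 1.379 r 0.1104 psith 1.381 F [ 2.  -6.4  0.8] Tz about axis 6.4
0.05 [-0.0005  0.0055]
0.1 [-0.0009  0.011 ]
0.2 [-0.0025  0.0219]
```

Call:
arm_command --steps '[{"tx": -0.0004, "ty": 0.0055, "tz": 0, "twist": 0.05, "fingers": 0.012}, {"tx": -0.0009, "ty": 0.011, "tz": 0, "twist": 0.1, "fingers": 0.012}, {"tx": -0.0015, "ty": 0.0165, "tz": 0, "twist": 0.15, "fingers": 0.012}, {"tx": -0.0015, "ty": 0.0165, "tz": 0, "twist": 0.15, "fingers": 0.012}]'

```text
t: 13.2
eef_pos: [0.6547, 0.1201, 0.207]
tool_rot: [-2.144, -2.292, 0.004]
force: [-10.9, 0.2, 2.0]
finger_gap: 0.0204
grip_force: 10.0
```

```bash
python3 -c "
from h import *
arc([.05,.1,.15])"
```

```text
t 13.2 th 1.527 r 0.1102 psith 1.531 F [  1.  -10.9  -2. ] Tz about axis 10.9
0.05 [-0.0004  0.0055]
0.1 [-0.0007  0.011 ]
0.15 [-0.0014  0.0164]
```

Call:
arm_command --steps '[{"tx": 0, "ty": 0, "tz": 0, "twist": 0, "fingers": 0.012}, {"tx": 0, "ty": 0, "tz": 0, "twist": 0, "fingers": 0.012}]'

```text
t: 13.4
eef_pos: [0.6544, 0.12, 0.207]
tool_rot: [-2.142, -2.294, 0.004]
force: [-9.2, 1.0, 3.9]
finger_gap: 0.0205
grip_force: 10.0
```

```bash
python3 -c "
from h import *
arc([.05,.1,.15])"
```

```text
t 13.4 th 1.524 r 0.1102 psith 1.529 F [ 1.6 -9.1 -3.8] Tz about axis 9.1
0.05 [-0.0003  0.0055]
0.1 [-0.0007  0.011 ]
0.15 [-0.0014  0.0164]
```

Force settled well above the cap-sliding level (9.1 N against 6.4 N), so the cap is home and the pad's spring is about bottomed. I release and lift straight off.

Call:
arm_command --steps '[{"tx": 0, "ty": 0, "tz": 0, "twist": 0, "fingers": 0.05}, {"tx": 0, "ty": 0, "tz": 0, "twist": 0, "fingers": 0.05}, {"tx": 0, "ty": 0, "tz": 0, "twist": 0, "fingers": 0.05}, {"tx": 0, "ty": 0, "tz": -0.03, "twist": 0, "fingers": 0.05}, {"tx": 0, "ty": 0, "tz": -0.08, "twist": 0, "fingers": 0.05}]'

```text
t: 13.9
eef_pos: [0.6547, 0.1196, 0.2852]
tool_rot: [-2.142, -2.293, 0.007]
force: [-0.4, 0.4, 0.5]
finger_gap: 0.05
grip_force: 0.0
```

Call:
arm_command --steps '[{"tx": 0, "ty": 0, "tz": -0.03, "twist": 0, "fingers": 0.05}, {"tx": 0, "ty": -0.04, "tz": -0.03, "twist": 0, "fingers": 0.05}, {"tx": 0, "ty": -0.09, "tz": -0.03, "twist": 0, "fingers": 0.05}, {"tx": 0.03, "ty": -0.13, "tz": -0.03, "twist": 0, "fingers": 0.05}, {"tx": 0.05, "ty": -0.17, "tz": -0.03, "twist": 0, "fingers": 0.05}]'

```text
t: 14.4
eef_pos: [0.4808, 0.1585, 0.3177]
tool_rot: [2.145, 2.295, 0.002]
force: [-0.1, 0.6, 1.2]
finger_gap: 0.0498
grip_force: 0.0
```

```bash
python3 - <<'E'
from h import *
import cv2
s=ctrl.read_camera("scene")[:,:,::-1];t=ctrl.read_camera("top")[:,:,::-1]
f=lambda i:cv2.resize(i,(400,500),interpolation=cv2.INTER_CUBIC)
cv2.imwrite("pics/c8.png",np.hstack([f(s[190:290,255:335]),f(t[180:280,265:345])])); print(ctrl.get_obs()["t"],ctrl.get_obs()["eef_pos"])
E
```

```text
14.5 [0.47939307 0.15961499 0.31869484]
```

View pics/c8.png

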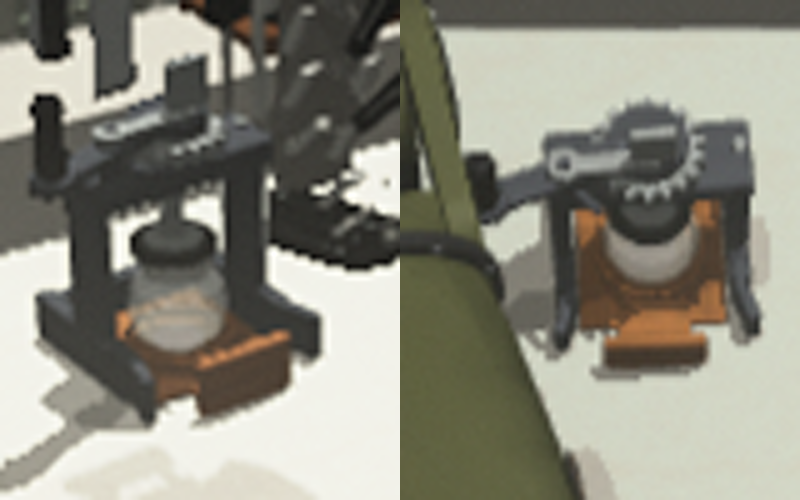

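The tray is home, the jar is upright under the pad, and the robot is clear. I check the tab angle from the tab top (right half, about (653,130)) and the pin (565,163).

```bash
python3 - <<'E'
from h import *
T=lambda u,v,z:ray("top",(u-400)/5+265,v/5+180,z)
S=lambda u,v,z:ray("scene",u/5+255,v/5+190,z)
p=T(565,163,.184);k=T(480,165,.226);tt=T(653,129,.215);t2=S(186,60,.215)
print(p,k,tt,t2)
C=np.array([.6615,.0093])
d=C-p
for t in (tt,t2):
    e=t-p; print(np.arctan2(d[0]*e[1]-d[1]*e[0],d@e))
E
```

```text
[0.63683866 0.05938405] [0.61462158 0.10886462] [0.64419386 0.00462201] [0.6363267  0.00988886]
-0.3240354422752232
-0.46789167002914894
```

```bash
python3 - <<'E'
from h import *
C=[.662,.0098]
for th in (1.1,1.2,1.3,1.4,1.52):
    a=np.pi-th+.027; f=lambda r,z:[C[0]+r*np.cos(a),C[1]+r*np.sin(a),z]
    o=[]
    for q in (f(.11,.226),f(.11,.18),f(.056,.184)):
        s=(proj("scene",q)-[255,190])*5; t=(proj("top",q)-[265,180])*5+[400,0]; o+=[s.round(),t.round()]
    print(th,[x.tolist() for x in o])
E
```

```text
1.1 [[63.0, 96.0], [484.0, 173.0], [68.0, 167.0], [489.0, 206.0], [118.0, 126.0], [566.0, 165.0]]
1.2 [[48.0, 92.0], [476.0, 158.0], [53.0, 163.0], [481.0, 192.0], [110.0, 124.0], [562.0, 158.0]]
1.3 [[34.0, 87.0], [470.0, 143.0], [39.0, 158.0], [476.0, 177.0], [103.0, 121.0], [559.0, 150.0]]
1.4 [[22.0, 82.0], [466.0, 127.0], [27.0, 152.0], [472.0, 161.0], [97.0, 119.0], [557.0, 143.0]]
1.52 [[9.0, 75.0], [464.0, 108.0], [14.0, 145.0], [469.0, 142.0], [91.0, 115.0], [555.0, 133.0]]
```

The tab is fully flipped. But the crank now stands near 1.17 instead of 1.52, so I check whether the wheel sprang back by regripping the knob and feeling for resistance.

```bash
python3 - <<'E'
from h import *
go(.6164,.1099,.285,2.0)
E
```

```text
t 14.5 at [0.4794 0.1596 0.3187] yaw 1.641 -> tx,ty,tz [-0.0593  0.1331  0.0339] twist -0.359
```

Call:
arm_command --steps '[{"tx": -0.02, "ty": 0.044, "tz": 0, "twist": -0.14, "fingers": 0.05}, {"tx": -0.04, "ty": 0.088, "tz": 0, "twist": -0.28, "fingers": 0.05}, {"tx": -0.059, "ty": 0.133, "tz": 0, "twist": -0.359, "fingers": 0.05}, {"tx": -0.059, "ty": 0.133, "tz": 0.034, "twist": -0.359, "fingers": 0.05}, {"tx": -0.059, "ty": 0.133, "tz": 0.034, "twist": -0.359, "fingers": 0.05}]'

```text
t: 15.0
eef_pos: [0.6193, 0.1073, 0.2784]
tool_rot: [-1.699, -2.636, 0.007]
force: [-0.4, -0.8, -1.1]
finger_gap: 0.0499
grip_force: 0.0
```

```bash
python3 - <<'E'
from h import *
go(.6164,.1099,.207,2.0)
E
```

```text
t 15.0 at [0.6193 0.1073 0.2784] yaw 1.996 -> tx,ty,tz [ 0.0034 -0.001   0.0715] twist -0.004
```

Call:
arm_command --steps '[{"tx": 0.003, "ty": 0, "tz": 0.035, "twist": 0, "fingers": 0.05}, {"tx": 0.003, "ty": 0, "tz": 0.071, "twist": 0, "fingers": 0.05}, {"tx": 0.003, "ty": 0, "tz": 0.071, "twist": 0, "fingers": 0.03}, {"tx": 0.003, "ty": 0, "tz": 0.071, "twist": 0, "fingers": 0.012}, {"tx": 0.003, "ty": 0, "tz": 0.071, "twist": 0, "fingers": 0.012}]'

```text
t: 15.5
eef_pos: [0.6186, 0.1111, 0.2155]
tool_rot: [1.699, 2.639, 0.004]
force: [0.6, -1.3, -0.1]
finger_gap: 0.0293
grip_force: 0.0
```

Call:
arm_command --steps '[{"tx": 0, "ty": 0, "tz": 0, "twist": 0, "fingers": 0.012}, {"tx": 0, "ty": 0, "tz": 0, "twist": 0, "fingers": 0.012}]'

```text
t: 15.7
eef_pos: [0.6186, 0.1111, 0.2147]
tool_rot: [1.699, 2.64, 0.003]
force: [-0.5, 0.3, 6.4]
finger_gap: 0.0205
grip_force: 10.0
```

```bash
python3 -c "
from h import *
arc([.05,.1,.15,.2,.3])"
```

```text
t 15.7 th 1.188 r 0.1101 psith 1.171 F [ 0.5 -0.3 -6.4] Tz about axis 0.3
0.05 [-0.0003  0.0055]
0.1 [-0.0008  0.011 ]
0.15 [-0.0016  0.0164]
0.2 [-0.0027  0.0218]
0.3 [-0.0056  0.0324]
```

Gripped at θ = 1.188. I move forward 0.1 and check the resistance.

Call:
arm_command --steps '[{"tx": -0.0003, "ty": 0.0055, "tz": 0, "twist": 0.06, "fingers": 0.012}, {"tx": -0.0008, "ty": 0.011, "tz": 0, "twist": 0.11, "fingers": 0.012}, {"tx": -0.0008, "ty": 0.011, "tz": 0, "twist": 0.11, "fingers": 0.012}]'

```text
t: 16.0
eef_pos: [0.6287, 0.115, 0.2145]
tool_rot: [1.845, 2.542, 0.002]
force: [-5.4, -0.4, 8.9]
finger_gap: 0.02
grip_force: 10.0
```

```bash
python3 -c "
from h import *
arc([.05,.1,.15,.2,.3])"
```

```text
t 16.0 th 1.286 r 0.1102 psith 1.283 F [ 1.3 -5.2 -8.9] Tz about axis 5.3
0.05 [-0.0004  0.0055]
0.1 [-0.0008  0.011 ]
0.15 [-0.0015  0.0164]
0.2 [-0.0025  0.0218]
0.3 [-0.0052  0.0325]
```

Call:
arm_command --steps '[{"tx": -0.0004, "ty": 0.0055, "tz": 0, "twist": 0.05, "fingers": 0.012}, {"tx": -0.0008, "ty": 0.011, "tz": 0, "twist": 0.1, "fingers": 0.012}, {"tx": -0.0008, "ty": 0.011, "tz": 0, "twist": 0.1, "fingers": 0.012}]'

```text
t: 16.3
eef_pos: [0.6393, 0.1178, 0.2144]
tool_rot: [1.969, 2.447, 0.002]
force: [-6.2, 1.2, 9.4]
finger_gap: 0.0203
grip_force: 10.0
```

```bash
python3 -c "
from h import *
arc([.05,.1,.15,.2])"
```

```text
t 16.3 th 1.385 r 0.1101 psith 1.382 F [ 2.5 -5.8 -9.4] Tz about axis 5.8
0.05 [-0.0003  0.0055]
0.1 [-0.0007  0.011 ]
0.15 [-0.0014  0.0164]
0.2 [-0.0024  0.0218]
```

Call:
arm_command --steps '[{"tx": -0.0003, "ty": 0.0055, "tz": 0, "twist": 0.05, "fingers": 0.012}, {"tx": -0.0007, "ty": 0.011, "tz": 0, "twist": 0.1, "fingers": 0.012}, {"tx": -0.0007, "ty": 0.011, "tz": 0, "twist": 0.1, "fingers": 0.012}]'

```text
t: 16.6
eef_pos: [0.6499, 0.1195, 0.2144]
tool_rot: [-2.09, -2.346, -0.001]
force: [-8.6, 0.5, 9.9]
finger_gap: 0.0201
grip_force: 10.0
```

```bash
python3 -c "
from h import *
arc([.05,.1,.15,.2])"
```

```text
t 16.6 th 1.483 r 0.1101 psith 1.482 F [ 1.5 -8.5 -9.9] Tz about axis 8.5
0.05 [-0.0003  0.0055]
0.1 [-0.0007  0.011 ]
0.15 [-0.0014  0.0164]
0.2 [-0.0023  0.0219]
```

Resistance rises elastically to the same firm point, so the cap is home and the spring is bottoming. The wheel does recoil on a sudden release, so I unload it slowly in the grip.

Call:
arm_command --steps '[{"tx": 0, "ty": -0.003, "tz": 0, "twist": -0.027, "fingers": 0.012}, {"tx": -0.0003, "ty": -0.006, "tz": 0, "twist": -0.054, "fingers": 0.012}, {"tx": -0.0005, "ty": -0.009, "tz": 0, "twist": -0.08, "fingers": 0.012}, {"tx": -0.0005, "ty": -0.009, "tz": 0, "twist": -0.08, "fingers": 0.012}]'

```text
t: 17.0
eef_pos: [0.6411, 0.118, 0.2145]
tool_rot: [1.99, 2.43, 0.003]
force: [-3.0, 1.9, 5.6]
finger_gap: 0.0203
grip_force: 10.0
```

```bash
python3 -c "
from h import *
arc([-.05,-.1,-.15])"
```

```text
t 17.0 th 1.402 r 0.11 psith 1.4 F [ 2.5 -2.6 -5.6] Tz about axis 2.6
-0.05 [-0.0001 -0.0055]
-0.1 [-0.0005 -0.011 ]
-0.15 [-0.0012 -0.0164]
```

Call:
arm_command --steps '[{"tx": 0.0003, "ty": -0.0025, "tz": 0, "twist": -0.025, "fingers": 0.012}, {"tx": 0.0001, "ty": -0.0055, "tz": 0, "twist": -0.05, "fingers": 0.012}, {"tx": 0.0001, "ty": -0.0055, "tz": 0, "twist": -0.05, "fingers": 0.012}]'

```text
t: 17.3
eef_pos: [0.6358, 0.1169, 0.2145]
tool_rot: [1.929, 2.478, 0.003]
force: [-1.9, 2.1, 4.6]
finger_gap: 0.02
grip_force: 10.0
```

```bash
python3 -c "
from h import *
arc([-.05,-.1,-.15])"
```

```text
t 17.3 th 1.353 r 0.11 psith 1.35 F [ 2.5 -1.3 -4.6] Tz about axis 1.4
-0.05 [-0.0002 -0.0055]
-0.1 [-0.0006 -0.011 ]
-0.15 [-0.0012 -0.0164]
```

Call:
arm_command --steps '[{"tx": 0.0004, "ty": -0.0025, "tz": 0, "twist": -0.025, "fingers": 0.012}, {"tx": 0.0003, "ty": -0.0055, "tz": 0, "twist": -0.05, "fingers": 0.012}, {"tx": 0.0, "ty": -0.011, "tz": 0, "twist": -0.1, "fingers": 0.012}, {"tx": 0.0, "ty": -0.011, "tz": 0, "twist": -0.1, "fingers": 0.012}]'

```text
t: 17.7
eef_pos: [0.6252, 0.1137, 0.2145]
tool_rot: [1.801, 2.571, 0.003]
force: [-1.1, -0.6, 4.4]
finger_gap: 0.0201
grip_force: 10.0
```

```bash
python3 -c "
from h import *
arc([-.05,-.1,-.15])"
```

```text
t 17.7 th 1.252 r 0.1101 psith 1.249 F [-0.2 -1.2 -4.4] Tz about axis 1.2
-0.05 [-0.0002 -0.0055]
-0.1 [-0.0006 -0.011 ]
-0.15 [-0.0013 -0.0164]
```

Unloading stays smooth. The equilibrium near θ = 1.19 means the pad still presses with about 34 N. I release, lift and hand in.

Call:
arm_command --steps '[{"tx": 0, "ty": -0.005, "tz": 0, "twist": -0.05, "fingers": 0.012}, {"tx": 0, "ty": -0.005, "tz": 0, "twist": -0.05, "fingers": 0.05}, {"tx": 0, "ty": -0.005, "tz": 0, "twist": -0.05, "fingers": 0.05}, {"tx": 0, "ty": -0.005, "tz": 0, "twist": -0.05, "fingers": 0.05}, {"tx": 0, "ty": -0.005, "tz": -0.04, "twist": -0.05, "fingers": 0.05}]'

```text
t: 18.2
eef_pos: [0.6188, 0.112, 0.2478]
tool_rot: [-1.737, -2.609, 0.009]
force: [-0.8, 0.4, 0.5]
finger_gap: 0.0483
grip_force: 0.0
```

Call:
arm_command --steps '[{"tx": 0, "ty": 0, "tz": -0.05, "twist": 0, "fingers": 0.05}, {"tx": 0, "ty": 0, "tz": -0.08, "twist": 0, "fingers": 0.05}, {"tx": 0, "ty": 0, "tz": -0.08, "twist": 0, "fingers": 0.05}, {"tx": 0, "ty": 0, "tz": -0.08, "twist": 0, "fingers": 0.05}]'

```text
t: 18.6
eef_pos: [0.6203, 0.1123, 0.3321]
tool_rot: [-1.74, -2.615, 0.0]
force: [0.6, -0.4, -0.4]
finger_gap: 0.0499
grip_force: 0.0
```

```bash
python3 -c "
from bench import ctrl
print(ctrl.get_obs()['eef_pos'],ctrl.hand_in())"
```

```text
the job is handed in; nothing more can be done
[0.62031633 0.11226584 0.33208426] None
```

The job is handed in at about 18.6 s with no verdict returned: the tray is home, the tab is flipped, and by the crank forces the cap is home with the pad still pressing at an estimated 34 N (not measured directly) after the wheel sprang back slightly.

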